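# Re-sort the rebuilt machine units into their colour-coded trays

### The job

Three of the four machine units on the bench were put back in the wrong trays: rearrange them so that every unit stands upright, flat on the floor of the tray with the colour of its cap, parking one in the bare steel tray on the way and leaving that tray empty at the end. Leave the green-capped motor, which is already in its tray, where it is, and set the units down without dropping them or tipping any over.

Things in the scene. Friction and masses are not known exactly. Their poses are not given: they have to be found in the camera images.
- roller: Feed roller, 0.25-0.45 kg: black rubber cylinder 46 mm across from 8 to 60 mm height, with a red cap (same diameter) on top from 60 to 72 mm. Round foot 60 mm across, 8 mm high; 72 mm tall in all. Origin: centre of the foot's underside, z up.
- pulley: Toothed belt pulley, 0.25-0.45 kg: dark toothed wheel 60 mm across up to 27 mm height, then a plain aluminium hub 34 mm across up to 60 mm, with a blue cap of the same diameter on top up to 72 mm. Grip it by the hub. Round foot 60 mm across, 8 mm high; 72 mm tall in all. Origin: centre of the foot's underside, z up.
- valve: Valve block, 0.28-0.52 kg: aluminium body 40 x 40 mm from 8 to 60 mm height, yellow cap 40 x 40 mm up to 72 mm. Brass stubs 12 mm across stick out 10 mm from its +x and -x faces, 34 mm above the underside; its +y and -y faces are plain: grip across those. Round foot 60 mm across, 8 mm high; 72 mm tall in all. Origin: centre of the foot's underside, z up.
- motor: Small motor, 0.35-0.65 kg: grey ribbed cylinder 49 mm across, with a green cap 44 mm across on top. It stands in the green tray at the start. Round foot 60 mm across, 8 mm high; 72 mm tall in all. Origin: centre of the foot's underside, z up.
- tray_red: Square shallow red painted steel tray fixed to the bench, 92 x 92 mm outside, 80 x 80 mm inside, floor 4 mm thick, walls 6 mm thick and 12 mm high above the bench. Origin: centre of its underside, on the bench; sides along its x and y. Holds one unit at a time.
- tray_blue: Square shallow blue painted steel tray fixed to the bench, 92 x 92 mm outside, 80 x 80 mm inside, floor 4 mm thick, walls 6 mm thick and 12 mm high above the bench. Origin: centre of its underside, on the bench; sides along its x and y. Holds one unit at a time.
- tray_yellow: Square shallow yellow painted steel tray fixed to the bench, 92 x 92 mm outside, 80 x 80 mm inside, floor 4 mm thick, walls 6 mm thick and 12 mm high above the bench. Origin: centre of its underside, on the bench; sides along its x and y. Holds one unit at a time.
- tray_green: Square shallow green painted steel tray fixed to the bench, 92 x 92 mm outside, 80 x 80 mm inside, floor 4 mm thick, walls 6 mm thick and 12 mm high above the bench. Origin: centre of its underside, on the bench; sides along its x and y. Holds one unit at a time.
- tray_steel: Square shallow bare, unpainted steel tray fixed to the bench, 92 x 92 mm outside, 80 x 80 mm inside, floor 4 mm thick, walls 6 mm thick and 12 mm high above the bench. Origin: centre of its underside, on the bench; sides along its x and y. The spare tray, empty at the start.

How it is judged:
By the outcome, as a careful person would: the job done as asked, in the order asked, and still so for the second after the job is handed in, with the robot touching nothing.
It also fails if it takes over 99 s, if anything falls off the work surface, if the arm or the gripper's body presses on something with over 40 N, if the wrist force passes 120 N, or if a joint passes its speed limit or range.

### The arm

A 7-joint arm with a two-finger parallel gripper is mounted at the origin on the work surface. World frame = base frame: x ahead of the robot, y to its left, z up, the work surface at z = 0. Lengths are in m, angles in rad, forces in N, time in s.
With the tool pointing down it reaches from about 0.425 to 0.8 m from the base axis. Payload 8.3 kg.
Tool frame: the origin (TCP) lies at the very end of the fingers, on their centre line; the grasp point (between the pads) lies 19 mm behind it; z points along the fingers, y is the direction in which the jaws open and shut (so a half turn about z gives the same grasp; the last joint's range is limited). The gripper opens to 85 mm and grips with 20 to 120 N. Pads are 22 mm wide; open, the fingers measure 114 mm over their backs; the gripper's body (76 mm by 85 mm) begins 54 mm behind the grasp point. The pads swing forward as they close: fully open they stand 13 mm farther back than shut.
Start: joints at [1.122, 0.383, 0.016, 1.37, -0.006, 1.388, -0.046], TCP at [0.235, -0.579, 0.2] pointing down, gripper open.
Joint ranges: [-2.95, 2.95], [-0.25, 2.06], [-1.52, 1.56], [0.18, 2.33], [-1.44, 4.58], [0.02, 2.06], [-3.01, 3.01]. Speed limits (rad/s): [2.39, 2.39, 3.01, 3.01, 3.14, 3.14, 3.14].

### API

Orientations are given as a rotation vector (axis times angle).
In Python, from rig import get_obs, read_camera, calibration, finish_job gives the robot as it stands.
- The arm moves only by the tool play_rows, never from a script. Its argument "series" is a list of rows, each an object with "travel": the shift along the tool's x, y, z normalised to -1 to 1, where 1 is 0.12 m, a list of three; "turn": the turn about the tool's z normalised to -1 to 1, where 1 is pi rad. In form: [{"travel": [tx, ty, tz], "turn": turn}, ...]. A call has 1 to 5 rows; each row is the pose to reach, as a shift and turn from the pose commanded when the call began, along the tool's axes at that moment, turning the shorter way round; what a row does not reach only later rows make up. A row lasts 1/8 s, in which the tool goes at most 62.5 mm and 10.7 degrees, less where a joint would pass 70% of its speed; a pose out of reach is approached as far as the arm can. A call with a number of a shift or a turn outside -1 to 1 is refused whole. A call with a gripper value outside its range is refused whole. "jaw" is the opening, from 0 (shut) to 1 (fully open), set as the call begins (left out, the last holds). The fingers move at their own pace and stop on an object; "newtons" is the grip in N (left out, the last holds). Time passes only in rows, so rows that repeat a pose let the fingers close. It gives the time, the measured TCP pose, the force and the opening at its end, in the units of the state.
- get_obs(): the state, without advancing time (a new reading comes with each control period).
- read_camera(name): name is "scene" or "side" or "wrist"; returns (picture, depth): 420x560x3 uint8, red, green, blue; 420x560 float32, m along the optical axis (not along the pixel's ray), 0 where there is no reading.
- calibration(name): a dict with "fov_y" (degrees; the focal length in pixels is half the picture's height over the tangent of half this angle, whatever the lens; pixels are square), "cx", "cy" (the principal point, pixels), "k1" (the pictures are not rectified: a ray, as slopes to the right and down, at radius r is drawn at 1 + k1 r^2 times it, then the intrinsics apply), "rvec" (rotation vector, rad) and "tvec" (3), from world to camera coordinates, as OpenCV has them; the wrist camera has in their place "mount" (4x4, takes a point from camera to tool coordinates, whose origin is the TCP and whose axes are the flange's). Camera axes: x right, y down, z forward; pixel columns grow to the right and rows downward; lengths in m; the calibration is good to about 2 mm. A picture is of the moment at which its call begins: read the wrist's pose just before it. calibration takes no time and is no camera call.
- finish_job(): hands the job in, once; it reports no verdict.
The state is a dict: "clock": time; "joint_positions": joint angles; "joint_vel": joint speeds; "tau": joint torques, N m; "position": TCP position; "tool_rot": TCP orientation; "ft_force": force on the tool from outside, world axes, zero at the start; "wrist_torque": the same for the moment, N m; "opening": finger opening in m.
Only numpy, scipy, OpenCV 4.12 (cv2) and the standard library are available. Lean on these libraries where they do the work, as an engineer would, in place of code of your own. Each camera call takes 0.05 s, during which the arm holds its last target.

## Working session

There is one attempt and no reset: what is moved stays moved. The work goes in short steps, Python scripts to look and compute and a tool call to move; the robot and the scene stay as the last step left them, time stands still between calls to the robot, and variables do not carry over. Pictures are saved under pics/ and viewed, and the job is handed in when it is done.

Besides the shell and the picture viewer there is one more tool, called after "Call:" in YAML: its name, and indented under it one key for each argument. play_rows: Moves the arm, as the interface text tells. Scaled input: -1 to 1 covers 0.12 m each way for a shift and pi rad each way for a turn. Its arguments: {"type":"object","properties":{"series":{"type":"array"},"jaw":{"type":"number"},"newtons":{"type":"number"}},"required":["series"]}

```bash
ls; mkdir -p pics; python3 - <<'E'
from rig import *
import cv2
print(get_obs())
for n in ["scene","side","wrist"]:
    print(n,calibration(n))
    p,d=read_camera(n); cv2.imwrite(f"pics/{n}0.png",p[:,:,::-1]); 
    import numpy as np; np.savez(f"{n}0.npz",p=p,d=d)
E
```

```text
pics
{'clock': 0.0, 'joint_positions': array([ 1.12211632,  0.38426173,  0.01636924,  1.37119925, -0.00630331,
        1.38819816, -0.04647965]), 'joint_vel': array([ 0.00026684, -0.00073023,  0.0009375 , -0.00052852,  0.00153256,
       -0.00064385,  0.00025691]), 'tau': array([ 1.10891957e-03, -6.27588773e+01,  8.45196024e-01, -3.71824694e+01,
        1.67516316e-02,  1.40149420e-02,  1.62498247e-05]), 'position': array([ 0.23499078, -0.57850932,  0.19914379]), 'tool_rot': array([-3.08136675e+00, -6.01987752e-01,  6.59085670e-04]), 'ft_force': array([-0.20986575, -0.44378438,  0.2904273 ]), 'wrist_torque': array([ 0.02954613, -0.01591426, -0.06227002]), 'opening': 0.08523074407187134}
scene {'fov_y': 56.341556451622, 'cx': 280.25285849355316, 'cy': 202.75079400782923, 'k1': -0.07256742623270707, 'rvec': array([ 1.5790352 ,  2.19722648, -0.68272094]), 'tvec': array([ 0.15961389, -0.39056345,  1.15391917])}
side {'fov_y': 49.81835435527071, 'cx': 287.1551424694787, 'cy': 206.29883873401567, 'k1': -0.14035155188891896, 'rvec': array([ 2.38435516, -0.26919185,  0.09905794]), 'tvec': array([-0.53598085,  0.10328622,  0.8153043 ])}
wrist {'fov_y': 62.44524041969075, 'cx': 276.08444723901175, 'cy': 212.83713920848803, 'k1': -0.04748820723725525, 'mount': array([[ 1.51878908e-03, -9.48039512e-01, -3.18148985e-01,
         8.16463981e-02],
       [ 9.99997990e-01,  1.85632417e-03, -7.57766447e-04,
        -2.06447979e-04],
       [ 1.30898018e-03, -3.18147195e-01,  9.48040426e-01,
        -1.73711465e-01],
       [ 0.00000000e+00,  0.00000000e+00,  0.00000000e+00,
         1.00000000e+00]])}
```

View pics/scene0.png

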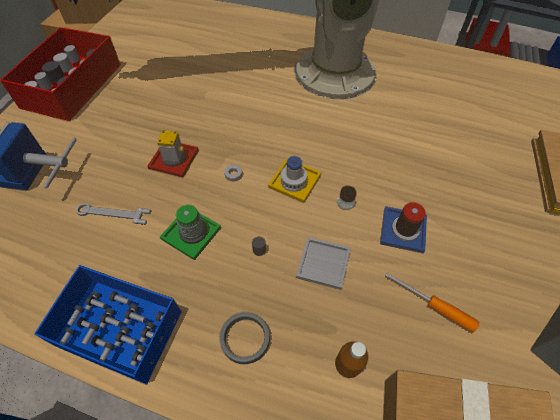

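View pics/side0.png

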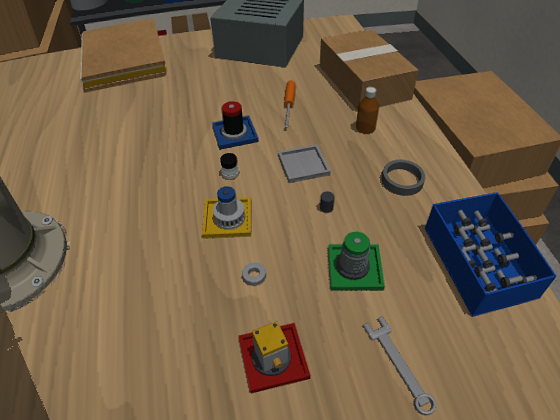

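View pics/wrist0.png

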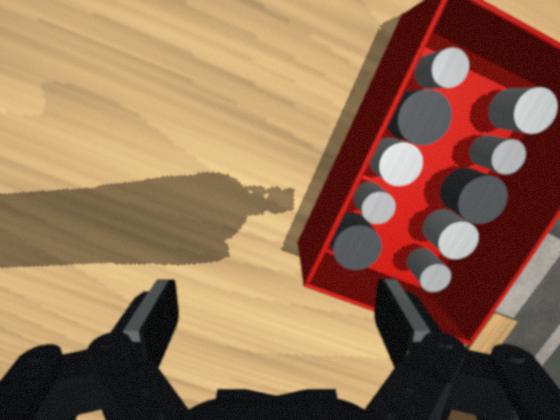

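```bash
cat > h.py <<'E'
import numpy as np, cv2
from rig import *
from scipy.spatial.transform import Rotation as R
def KD(c,h=420):
    f=h/2/np.tan(np.radians(c['fov_y']/2))
    return np.array([[f,0,c['cx']],[0,f,c['cy']],[0,0,1]]),np.array([c['k1'],0,0,0.])
def pose(name,obs=None):
    c=calibration(name)
    if name=='wrist':
        M=c['mount']; Rt=R.from_rotvec(obs['tool_rot']).as_matrix()
        return Rt@M[:3,:3], Rt@M[:3,3]+obs['position']
    Rm=R.from_rotvec(c['rvec']).as_matrix()
    return Rm.T,-Rm.T@c['tvec']
def rays(name,uv,obs=None):
    K,D=KD(calibration(name)); n=cv2.undistortPoints(np.asarray(uv,float).reshape(-1,1,2),K,D)[:,0]
    Rc,t=pose(name,obs); return t,np.c_[n,np.ones(len(n))]@Rc.T
def plane(name,uv,z,obs=None):
    t,d=rays(name,uv,obs); return t+d*((z-t[2])/d[:,2])[:,None]
def cloud(name,dep,obs=None):
    v,u=np.mgrid[:420,:560]; t,d=rays(name,np.c_[u.ravel(),v.ravel()],obs)
    return (t+d*dep.reshape(-1,1)).reshape(420,560,3)
def masks(p):
    hsv=cv2.cvtColor(p,cv2.COLOR_RGB2HSV); H,S,V=[hsv[...,i].astype(int) for i in range(3)]
    return dict(red=((H<6)|(H>174))&(S>150)&(V>60),blue=(H>100)&(H<125)&(S>110)&(V>50),
      yellow=(H>20)&(H<32)&(S>190)&(V>90),green=(H>50)&(H<75)&(S>120)&(V>40))
E
cat > m.py <<'E'
from h import *
for n in ['scene','side']:
    z=np.load(n+'0.npz'); P=cloud(n,z['d']); ok=z['d']>0
    m=masks(z['p'])
    reg=ok&(P[...,0]>.3)&(P[...,0]<.9)&(abs(P[...,1])<.45)
    for c,k in m.items():
        for nm,lo,hi in [('cap',.066,.08),('tray',.001,.016)]:
            q=(k&reg&(P[...,2]>lo)&(P[...,2]<hi)).astype(np.uint8)
            nn,L,st,ce=cv2.connectedComponentsWithStats(q,connectivity=8)
            for i in range(1,nn):
                if st[i,4]<25: continue
                X=P[L==i]; r=cv2.minAreaRect((X[:,:2]*1000).astype(np.float32))
                print(n,c,nm,st[i,4],np.round(ce[i]),'rect',np.round(r[0],1),np.round(r[1],1),round(r[2],1),'z',np.round(np.median(X[:,2]),4))
    print(n,'floor z',np.median(P[reg&(abs(P[...,2])<.02)][:,2]))
E
python3 m.py
```

```text
scene red cap 283 [414. 212.] rect [485.  276.4] [42.3 41.8] 5.3 z 0.0764
scene red tray 379 [172. 162.] rect [ 463.  -289.4] [92.2 91.7] 1.7 z 0.0078
scene blue cap 92 [294. 162.] rect [437.7   9.1] [27.4 28.5] 13.4 z 0.0767
scene blue cap 548 [119. 298.] rect [ 849.7 -197.9] [200.6  99.9] 89.9 z 0.0696
scene blue tray 692 [400. 232.] rect [485.9 273.8] [90.3 91. ] 3.7 z 0.0056
scene blue tray 2731 [116. 314.] rect [ 851.5 -211.9] [171.7  97. ] 90.0 z 0.0044
scene blue tray 136 [167. 337.] rect [851.  -98.7] [ 2.8 96.3] 90.0 z 0.009
scene yellow cap 226 [167. 138.] rect [ 459.4 -289.3] [43.2 39.9] 12.5 z 0.0755
scene yellow tray 637 [295. 183.] rect [432.7  12.1] [93.  94.4] 79.6 z 0.0088
scene green cap 295 [186. 214.] rect [ 634.6 -152.2] [41.7 39.9] 14.3 z 0.0763
scene green tray 791 [188. 238.] rect [ 638.8 -156.8] [93.4 92.9] 77.0 z 0.0061
scene floor z 0.0005499079434277965
side red cap 187 [231. 108.] rect [482.4 273.1] [42.6 42.5] 53.5 z 0.0756
side red tray 1738 [275. 362.] rect [ 461.7 -289.6] [92.9 96.7] 2.2 z 0.0055
side blue cap 194 [226. 194.] rect [435.9   6.1] [30.7 
[... 360 characters left out ...]
ct [ 860.9 -198.8] [48.1 24.8] 77.6 z 0.0042
side blue tray 298 [494. 270.] rect [ 882.  -222.4] [36.1 83. ] 0.1 z 0.004
side blue tray 50 [447. 267.] rect [ 799.6 -195.9] [ 3.2 60.8] 0.2 z 0.0054
side blue tray 42 [482. 282.] rect [ 848.2 -243.6] [ 7.8 30.6] 5.8 z 0.0038
side blue tray 168 [497. 307.] rect [ 848.9 -299.4] [ 4.3 99.7] 88.6 z 0.0094
side yellow cap 646 [270. 338.] rect [ 458.1 -292.8] [39.2 41. ] 11.9 z 0.0761
side yellow tray 765 [225. 220.] rect [431.    9.3] [94.3 91.7] 80.5 z 0.0077
side green cap 444 [356. 243.] rect [ 633.2 -155.6] [42.9 41.9] 69.6 z 0.0754
side green tray 1306 [357. 272.] rect [ 636.7 -159.2] [93.4 91.9] 76.3 z 0.0057
side floor z 0.0003366874447471302
```

```bash
cat > m2.py <<'E'
from h import *
for n in ['scene','side']:
    z=np.load(n+'0.npz'); p=z['p']; P=cloud(n,z['d']); ok=z['d']>0
    hsv=cv2.cvtColor(p,cv2.COLOR_RGB2HSV)
    q=((hsv[...,1]<60)&(hsv[...,2]>60)&ok&(P[...,0]>.5)&(P[...,0]<.9)&(P[...,1]>-.05)&(P[...,1]<.4)&(P[...,2]<.02)).astype(np.uint8)
    nn,L,st,ce=cv2.connectedComponentsWithStats(q)
    for i in range(1,nn):
        if st[i,4]>200:
            X=P[L==i]; r=cv2.minAreaRect((X[:,:2]*1000).astype(np.float32)); print(n,'steel',st[i,4],ce[i],np.round(r[0]),np.round(r[1]),round(r[2]))
    # tall things in the corridor
    q=(ok&(P[...,2]>.016)&(P[...,0]>.3)&(P[...,0]<.78)&(abs(P[...,1])<.42)).astype(np.uint8)
    nn,L,st,ce=cv2.connectedComponentsWithStats(q)
    for i in range(1,nn):
        if st[i,4]>40:
            X=P[L==i]; print(n,'obst',np.round(ce[i]),np.round(X.min(0),3),np.round(X.max(0),3))
E
python3 m2.py
```

```text
scene steel 1977 [323.49468892 262.70156803] [616. 131.] [93. 92.] 2
scene obst [170. 145.] [ 0.436 -0.319  0.016] [ 0.483 -0.26   0.079]
scene obst [294. 173.] [ 0.407 -0.02   0.016] [0.467 0.04  0.08 ]
scene obst [348. 195.] [0.437 0.122 0.016] [0.473 0.157 0.049]
scene obst [410. 218.] [0.461 0.255 0.016] [0.507 0.3   0.08 ]
scene obst [189. 221.] [ 0.613 -0.175  0.016] [ 0.659 -0.128  0.079]
scene obst [259. 244.] [ 0.615 -0.017  0.017] [0.643 0.01  0.038]
scene obst [450. 311.] [0.626 0.333 0.016] [0.668 0.42  0.03 ]
scene obst [252. 317.] [0.764 0.003 0.017] [0.78  0.068 0.026]
side steel 1304 [303.48466258 162.92868098] [616. 136.] [ 95. 112.] 3
side obst [290.  93.] [0.623 0.339 0.016] [0.665 0.42  0.028]
side obst [361. 114.] [0.768 0.202 0.016] [0.78  0.235 0.083]
side obst [232. 117.] [0.459 0.248 0.016] [0.505 0.3   0.079]
side obst [229. 163.] [0.436 0.118 0.016] [0.472 0.154 0.048]
side obst [388. 178.] [ 0.763 -0.004  0.016] [0.78  0.068 0.026]
side obst [228. 207.] [ 0.406 -0.023  0.016] [0.466 0.03  0.079]
side obst [327. 199.] [ 0.615 -0.021  0.016] [0.642 0.007 0.038]
side obst [354. 252.] [ 0.608 -0.18   0.017] [ 0.658 -0.134  0.08 ]
side obst [270. 346.] [ 0.434 -0.323  0.016] [ 0.482 -0.27   0.08 ]
```

```bash
cat > go.py <<'E'
# usage: go.py x y z yaw_deg : prints travel (units) and turn to reach target from the measured pose
from h import *; import sys
x,y,z,yaw=map(float,sys.argv[1:5]); o=get_obs(); Rt=R.from_rotvec(o['tool_rot']).as_matrix()
cur=np.degrees(np.arctan2(Rt[1,1],Rt[0,1])); d=(yaw-cur+90)%180-90
v=Rt.T@(np.array([x,y,z])-o['position'])
print('pos',np.round(o['position'],4),'yaw',round(cur,1),'tilt z',np.round(Rt[:,2],3),'q',np.round(o['joint_positions'],2),'t',o['clock'])
print('travel',np.round(v/.12,3),'turn',round(-d/180,3),'f',np.round(o['ft_force'],1),'open',round(o['opening'],4))
E
python3 go.py .484 .275 .16 12; python3 go.py .46 -.29 .16 12
```

```text
pos [ 0.2351 -0.5787  0.1994] yaw -67.9 tilt z [-0.001  0.001 -1.   ] q [ 1.12  0.38  0.02  1.37 -0.01  1.39 -0.05] t 0.15
travel [ 4.599 -5.81   0.337] turn -0.444 f [ 0.1 -0.5  0.2] open 0.0853
pos [ 0.2351 -0.5787  0.1994] yaw -67.9 tilt z [-0.001  0.001 -1.   ] q [ 1.12  0.38  0.02  1.37 -0.01  1.39 -0.05] t 0.15
travel [ 2.642 -1.523  0.331] turn -0.444 f [ 0.1 -0.5  0.2] open 0.0853
```

Call:
play_rows:
  series:
    - {"travel": [0.2,-0.1,0],"turn": -0.05}
    - {"travel": [0.4,-0.22,0],"turn": -0.1}
    - {"travel": [0.6,-0.34,0],"turn": -0.15}
    - {"travel": [0.8,-0.46,0],"turn": -0.2}
    - {"travel": [1,-0.57,0],"turn": -0.25}
  jaw: 1
  newtons: 50

```text
clock: 0.78
position: [0.321, -0.4695, 0.1999]
tool_rot: [-2.613, -1.743, 0.0]
ft_force: [0.4, 0.4, -0.2]
opening: 0.0854
```

```bash
python3 go.py .459 -.291 .16 12
```

```text
pos [ 0.321  -0.4695  0.1999] yaw -22.6 tilt z [-0.     0.001 -1.   ] q [ 1.05  0.27 -0.17  1.52  0.04  1.35  0.49] t 0.775
travel [1.815 0.49  0.333] turn -0.192 f [ 0.4  0.4 -0.2] open 0.0854
```

Call:
play_rows:
  series:
    - {"travel": [0.2,0.05,0.05],"turn": -0.04}
    - {"travel": [0.4,0.1,0.1],"turn": -0.08}
    - {"travel": [0.6,0.16,0.15],"turn": -0.12}
    - {"travel": [0.8,0.22,0.2],"turn": -0.16}
    - {"travel": [1,0.27,0.2],"turn": -0.192}

```text
clock: 1.4
position: [0.3972, -0.3715, 0.1754]
tool_rot: [-1.979, -2.438, -0.0]
ft_force: [0.3, 0.8, 0.4]
opening: 0.0852
```

```bash
cat > wl.py <<'E'
from h import *; import sys
o=get_obs(); p,d=read_camera('wrist'); cv2.imwrite('pics/'+sys.argv[1]+'.png',p[:,:,::-1])
P=cloud('wrist',d,o); 
if len(sys.argv)>2:
    lo,hi=float(sys.argv[3]),float(sys.argv[4])
    q=(masks(p)[sys.argv[2]]&(d>0)&(P[...,2]>lo)&(P[...,2]<hi)).astype(np.uint8)
    nn,L,st,ce=cv2.connectedComponentsWithStats(q)
    for i in range(1,nn):
        if st[i,4]>100:
            X=P[L==i]; r=cv2.minAreaRect((X[:,:2]*1000).astype(np.float32)); print(st[i,4],np.round(ce[i]),np.round(r[0],1),np.round(r[1],1),round(r[2],1),np.median(X[:,2]))
E
python3 go.py .459 -.291 .16 12; python3 wl.py w1 yellow .06 .09
```

```text
pos [ 0.3972 -0.3715  0.1754] yaw 11.9 tilt z [-0.001  0.001 -1.   ] q [ 0.96  0.24 -0.31  1.62  0.08  1.29  0.84] t 1.4
travel [0.551 0.642 0.128] turn -0.001 f [0.3 0.8 0.4] open 0.0852
2463 [374. 120.] [ 457.8 -291.3] [40.4 40. ] 12.3 0.07587014950195181
```

View pics/w1.png

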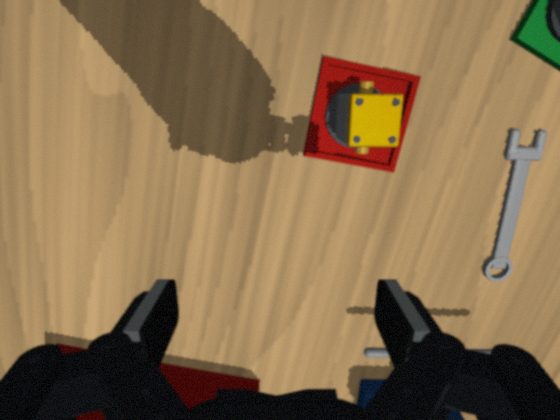

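Call:
play_rows:
  series:
    - {"travel": [0.2,0.2,0.1]}
    - {"travel": [0.4,0.4,0.2]}
    - {"travel": [0.55,0.634,0.4]}
    - {"travel": [0.55,0.634,0.45]}

```text
validation failed for argument at $.se...
```

```bash
python3 go.py .458 -.2913 .034 12.3
```

```text
pos [ 0.4001 -0.3681  0.1758] yaw 12.4 tilt z [ 0.001  0.002 -1.   ] q [ 0.95  0.24 -0.32  1.62  0.08  1.29  0.84] t 1.45
travel [0.519 0.607 1.183] turn 0.001 f [1.9 3.3 1.3] open 0.0855
```

Call:
play_rows:
  series:
    - {"travel": [0.2,0.2,0.1],"turn": 0}
    - {"travel": [0.4,0.4,0.2],"turn": 0}
    - {"travel": [0.52,0.607,0.4],"turn": 0}
    - {"travel": [0.52,0.607,0.45],"turn": 0}

```text
clock: 1.95
position: [0.4566, -0.2938, 0.1205]
tool_rot: [-1.978, -2.437, -0.002]
ft_force: [-1.2, -0.6, 0.5]
opening: 0.0854
```

```bash
python3 go.py .458 -.2913 .034 12.3
```

```text
pos [ 0.4566 -0.2938  0.1205] yaw 11.9 tilt z [-0.002  0.003 -1.   ] q [ 0.82  0.29 -0.37  1.7   0.11  1.18  0.63] t 1.95
travel [0.016 0.016 0.721] turn -0.002 f [-1.2 -0.6  0.5] open 0.0854
```

Call:
play_rows:
  series:
    - {"travel": [0.01,0.01,0.15],"turn": 0}
    - {"travel": [0.01,0.01,0.33],"turn": 0}
    - {"travel": [0.01,0.01,0.52],"turn": 0}
    - {"travel": [0.01,0.01,0.68],"turn": 0}
    - {"travel": [0.01,0.01,0.72],"turn": 0}

```text
clock: 2.58
position: [0.4551, -0.2959, 0.0341]
tool_rot: [-1.985, -2.432, 0.001]
ft_force: [0.7, -0.5, -0.1]
opening: 0.0854
```

```bash
python3 go.py .458 -.2913 .034 12.3
```

```text
pos [ 0.4551 -0.2959  0.0341] yaw 11.5 tilt z [-0.002  0.001 -1.   ] q [ 0.81  0.38 -0.36  1.79  0.15  1.    0.6 ] t 2.575
travel [0.032 0.031 0.001] turn -0.004 f [ 0.7 -0.5 -0.1] open 0.0854
```

Call:
play_rows:
  series:
    - {"travel": [0.03,0.03,0],"turn": 0}
    - {"travel": [0.03,0.03,0],"turn": 0}

```text
clock: 2.82
position: [0.4605, -0.2909, 0.0367]
tool_rot: [1.983, 2.435, 0.001]
ft_force: [0.1, 1.2, 0.2]
opening: 0.0854
```

```bash
python3 go.py .458 -.2913 .034 12.3
```

```text
pos [ 0.4605 -0.2909  0.0367] yaw 11.7 tilt z [ 0.001 -0.001 -1.   ] q [ 0.8   0.38 -0.36  1.78  0.15  1.01  0.59] t 2.825
travel [ 0.001 -0.021  0.023] turn -0.003 f [0.1 1.2 0.2] open 0.0854
```

Call:
play_rows:
  series:
    - {"travel": [0,-0.01,0.01],"turn": 0}
    - {"travel": [0,-0.01,0.01],"turn": 0}
    - {"travel": [0,-0.01,0.01],"turn": 0}
    - {"travel": [0,-0.01,0.01],"turn": 0}
    - {"travel": [0,-0.01,0.01],"turn": 0}
  jaw: 0
  newtons: 50

```text
clock: 3.45
position: [0.4587, -0.2916, 0.0351]
tool_rot: [1.984, 2.435, -0.0]
ft_force: [-1.5, -0.6, 5.7]
opening: 0.0383
```

```bash
python3 go.py .616 .13 .15 12.3
```

```text
pos [ 0.4587 -0.2916  0.0351] yaw 11.7 tilt z [ 0.001 -0.001 -1.   ] q [ 0.8   0.38 -0.36  1.79  0.16  1.    0.59] t 3.45
travel [ 3.175  1.994 -0.959] turn -0.004 f [-1.5 -0.6  5.7] open 0.0383
```

Call:
play_rows:
  series:
    - {"travel": [0,0,-0.05],"turn": 0}
    - {"travel": [0,0,-0.25],"turn": 0}
    - {"travel": [0,0,-0.5],"turn": 0}
    - {"travel": [0,0,-0.75],"turn": 0}
    - {"travel": [0,0,-0.95],"turn": 0}

```text
clock: 4.08
position: [0.4581, -0.2908, 0.1492]
tool_rot: [-1.983, -2.435, -0.0]
ft_force: [0.0, 0.3, -4.7]
opening: 0.0382
```

```bash
python3 go.py .616 .13 .15 12.3
```

```text
pos [ 0.4581 -0.2908  0.1492] yaw 11.7 tilt z [-0.001  0.001 -1.   ] q [ 0.82  0.26 -0.38  1.66  0.1   1.24  0.63] t 4.075
travel [ 3.168  1.999 -0.005] turn -0.003 f [ 0.   0.3 -4.7] open 0.0382
```

Call:
play_rows:
  series:
    - {"travel": [0.15,0.1,0],"turn": 0}
    - {"travel": [0.35,0.22,0],"turn": 0}
    - {"travel": [0.55,0.35,0],"turn": 0}
    - {"travel": [0.75,0.48,0],"turn": 0}
    - {"travel": [1,0.63,0],"turn": 0}

```text
clock: 4.7
position: [0.5075, -0.1578, 0.1478]
tool_rot: [-1.984, -2.433, 0.001]
ft_force: [1.1, -0.6, -3.3]
opening: 0.0383
```

Call:
play_rows:
  series:
    - {"travel": [0.25,0.16,0],"turn": 0}
    - {"travel": [0.5,0.32,0],"turn": 0}
    - {"travel": [0.75,0.48,0],"turn": 0}
    - {"travel": [1,0.63,0],"turn": 0}

```text
clock: 5.2
position: [0.5575, -0.0245, 0.1479]
tool_rot: [-1.983, -2.434, 0.002]
ft_force: [0.1, 0.5, -4.0]
opening: 0.0382
```

Call:
play_rows:
  series:
    - {"travel": [0.25,0.16,0],"turn": 0}
    - {"travel": [0.5,0.32,0],"turn": 0}
    - {"travel": [0.75,0.48,0],"turn": 0}
    - {"travel": [1,0.63,0],"turn": 0}
    - {"travel": [1,0.63,0],"turn": 0}

```text
clock: 5.82
position: [0.6067, 0.1116, 0.1476]
tool_rot: [-1.975, -2.439, -0.001]
ft_force: [0.1, -0.4, -4.4]
opening: 0.0383
```

```bash
python3 go.py .616 .13 .036 12.3
```

```text
pos [0.6067 0.1116 0.1476] yaw 12.0 tilt z [-0.002  0.002 -1.   ] q [ 0.18  0.46 -0.57  1.45  0.25  1.31 -0.2 ] t 5.825
travel [0.131 0.109 0.93 ] turn -0.002 f [ 0.1 -0.4 -4.4] open 0.0383
```

Call:
play_rows:
  series:
    - {"travel": [0.13,0.1,0.1],"turn": 0}
    - {"travel": [0.13,0.1,0.3],"turn": 0}
    - {"travel": [0.13,0.1,0.5],"turn": 0}
    - {"travel": [0.13,0.1,0.68],"turn": 0}
    - {"travel": [0.13,0.1,0.8],"turn": 0}

```text
clock: 6.45
position: [0.6155, 0.1242, 0.0504]
tool_rot: [-1.984, -2.434, 0.003]
ft_force: [0.9, 0.0, -3.7]
opening: 0.0383
```

```bash
python3 go.py .616 .13 .036 12.3; python3 - <<'E'
from h import *
for n in ['scene','side']:
    p,d=read_camera(n); cv2.imwrite(f'pics/{n}1.png',p[:,:,::-1])
    r=p[200:320,240:400] if n=='scene' else p[100:220,220:380]
    cv2.imwrite(f'pics/{n}1c.png',cv2.resize(r[:,:,::-1],None,fx=4,fy=4,interpolation=cv2.INTER_CUBIC))
E
```

```text
pos [0.6155 0.1242 0.0504] yaw 11.6 tilt z [-0.003 -0.001 -1.   ] q [ 0.14  0.56 -0.54  1.53  0.31  1.14 -0.26] t 6.45
travel [0.046 0.014 0.12 ] turn -0.004 f [ 0.9  0.  -3.7] open 0.0383
```

View pics/scene1c.png

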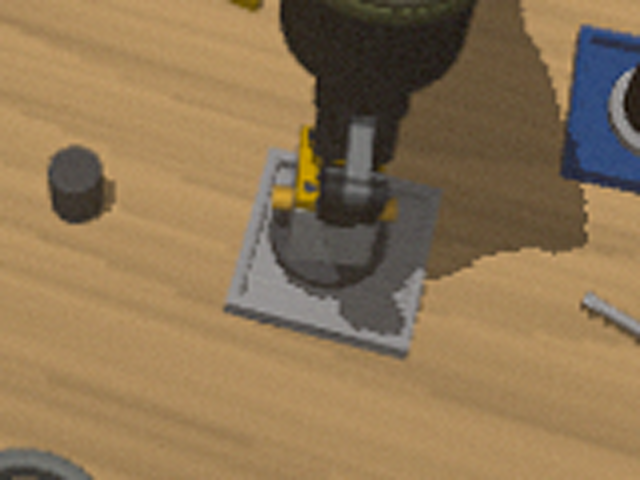

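View pics/side1c.png

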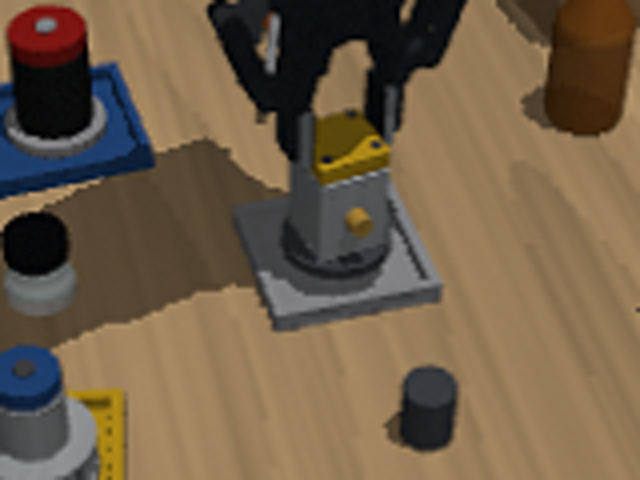

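Call:
play_rows:
  series:
    - {"travel": [0.04,0.01,0.03],"turn": 0}
    - {"travel": [0.04,0.01,0.06],"turn": 0}
    - {"travel": [0.04,0.01,0.09],"turn": 0}
    - {"travel": [0.04,0.01,0.1],"turn": 0}
    - {"travel": [0.04,0.01,0.1],"turn": 0}

```text
clock: 7.18
position: [0.6166, 0.1296, 0.0406]
tool_rot: [1.984, 2.435, -0.0]
ft_force: [0.5, 0.2, -4.1]
opening: 0.0387
```

```bash
python3 go.py .616 .13 .0355 12.3
```

```text
pos [0.6166 0.1296 0.0406] yaw 11.7 tilt z [-0. -0. -1.] q [ 0.13  0.57 -0.54  1.53  0.32  1.12 -0.28] t 7.175
travel [ 0.004 -0.004  0.043] turn -0.004 f [ 0.5  0.2 -4.1] open 0.0387
```

Call:
play_rows:
  series:
    - {"travel": [0,0,0.015],"turn": 0}
    - {"travel": [0,0,0.03],"turn": 0}
    - {"travel": [0,0,0.04],"turn": 0}
    - {"travel": [0,0,0.04],"turn": 0}

```text
clock: 7.68
position: [0.6165, 0.1298, 0.0357]
tool_rot: [-1.984, -2.436, 0.0]
ft_force: [0.5, -0.1, -3.8]
opening: 0.0384
```

```bash
python3 go.py .616 .13 .0355 12.3
```

```text
pos [0.6165 0.1298 0.0357] yaw 11.7 tilt z [-0.  0. -1.] q [ 0.13  0.58 -0.54  1.54  0.32  1.11 -0.28] t 7.675
travel [ 0.002 -0.003  0.002] turn -0.004 f [ 0.5 -0.1 -3.8] open 0.0384
```

Call:
play_rows:
  series:
    - {"travel": [0,0,0.008],"turn": 0}
    - {"travel": [0,0,0.012],"turn": 0}
    - {"travel": [0,0,0.012],"turn": 0}

```text
clock: 8.05
position: [0.6167, 0.1299, 0.0352]
tool_rot: [1.984, 2.435, 0.001]
ft_force: [-4.4, -0.7, 5.5]
opening: 0.0384
```

Call:
play_rows:
  series:
    - {"travel": [0,0,0],"turn": 0}
    - {"travel": [0,0,0],"turn": 0}
    - {"travel": [0,0,0],"turn": 0}
    - {"travel": [0,0,0],"turn": 0}
  jaw: 1

```text
clock: 8.55
position: [0.6166, 0.1299, 0.0344]
tool_rot: [-1.984, -2.436, -0.0]
ft_force: [-0.2, 0.2, -0.7]
opening: 0.0853
```

Call:
play_rows:
  series:
    - {"travel": [0,0,-0.1],"turn": 0}
    - {"travel": [0,0,-0.3],"turn": 0}
    - {"travel": [0,0,-0.5],"turn": 0}
    - {"travel": [0,0,-0.75],"turn": 0}
    - {"travel": [0,0,-0.95],"turn": 0}

```text
clock: 9.18
position: [0.617, 0.1301, 0.1508]
tool_rot: [1.983, 2.435, 0.003]
ft_force: [0.4, 0.6, 0.1]
opening: 0.0853
```

```bash
python3 go.py .4835 .275 .15 12; python3 wl.py w2 yellow .06 .09
```

```text
pos [0.617  0.1301 0.1508] yaw 11.7 tilt z [ 0.002  0.001 -1.   ] q [ 0.14  0.48 -0.57  1.41  0.26  1.33 -0.23] t 9.175
travel [ 1.408 -0.845  0.006] turn -0.002 f [0.4 0.6 0.1] open 0.0853
2245 [275. 209.] [616.6 130.6] [38.4 38.8] 12.4 0.0757985064175129
```

View pics/w2.png

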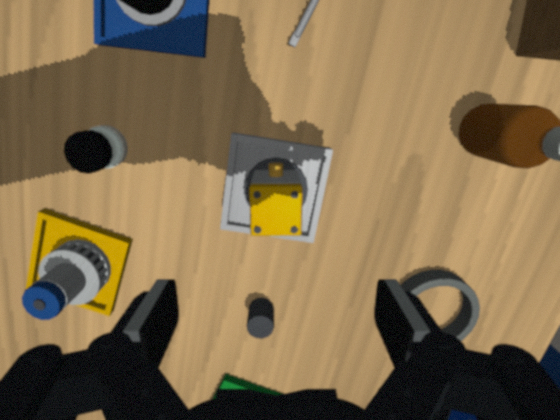

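Call:
play_rows:
  series:
    - {"travel": [0.2,-0.12,0],"turn": 0}
    - {"travel": [0.45,-0.27,0],"turn": 0}
    - {"travel": [0.7,-0.42,0],"turn": 0}
    - {"travel": [0.95,-0.57,0],"turn": 0}
    - {"travel": [0.95,-0.57,0],"turn": 0}

```text
clock: 9.85
position: [0.5244, 0.2311, 0.1496]
tool_rot: [-1.977, -2.441, -0.003]
ft_force: [-0.1, -0.1, -0.5]
opening: 0.0852
```

```bash
python3 go.py .4835 .275 .11 12; python3 wl.py w3 red .06 .09; python3 go.py .4835 .275 .11 12
```

```text
pos [0.5244 0.2311 0.1496] yaw 12.0 tilt z [ 0.001  0.001 -1.   ] q [ 0.03  0.37 -0.64  1.57  0.22  1.27 -0.43] t 9.85
travel [ 0.428 -0.258  0.33 ] turn 0.0 f [-0.1 -0.1 -0.5] open 0.0852
2789 [232. 139.] [483.2 276.6] [43.8 43.7] 39.5 0.07599292182735992
pos [0.526  0.2289 0.1493] yaw 11.8 tilt z [ 0.001  0.    -1.   ] q [ 0.03  0.37 -0.63  1.57  0.23  1.27 -0.43] t 9.9
travel [ 0.448 -0.268  0.328] turn -0.001 f [-0.4 -0.3  0. ] open 0.0859
```

View pics/w3.png

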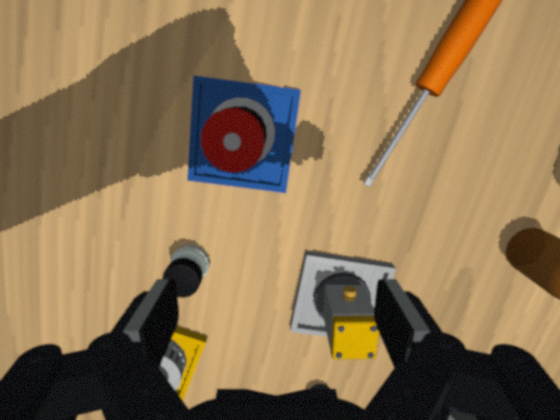

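Call:
play_rows:
  series:
    - {"travel": [0.2,-0.12,0.05],"turn": 0}
    - {"travel": [0.4,-0.24,0.1],"turn": 0}
    - {"travel": [0.455,-0.267,0.2],"turn": 0}
    - {"travel": [0.455,-0.267,0.25],"turn": 0}
    - {"travel": [0.455,-0.267,0.25],"turn": 0}

```text
clock: 10.52
position: [0.485, 0.2728, 0.1176]
tool_rot: [-1.987, -2.433, 0.002]
ft_force: [-0.2, 0.4, 0.7]
opening: 0.0856
```

```bash
python3 go.py .4833 .276 .035 11.7
```

```text
pos [0.485  0.2728 0.1176] yaw 11.5 tilt z [-0.001 -0.001 -1.   ] q [-0.05  0.36 -0.65  1.66  0.24  1.2  -0.55] t 10.525
travel [ 0.03  -0.008  0.688] turn -0.001 f [-0.2  0.4  0.7] open 0.0856
```

Call:
play_rows:
  series:
    - {"travel": [0.02,0,0.18],"turn": 0}
    - {"travel": [0.02,0,0.38],"turn": 0}
    - {"travel": [0.02,0,0.55],"turn": 0}
    - {"travel": [0.02,0,0.68],"turn": 0}
    - {"travel": [0.02,0,0.68],"turn": 0}

```text
clock: 11.15
position: [0.4835, 0.276, 0.0358]
tool_rot: [-1.985, -2.434, 0.003]
ft_force: [0.3, 0.3, -0.1]
opening: 0.0855
```

```bash
python3 go.py .4833 .276 .035 11.7
```

```text
pos [0.4835 0.276  0.0358] yaw 11.6 tilt z [-0.002 -0.001 -1.   ] q [-0.08  0.45 -0.63  1.74  0.3   1.05 -0.61] t 11.15
travel [ 0.    -0.001  0.007] turn -0.0 f [ 0.3  0.3 -0.1] open 0.0855
```

Call:
play_rows:
  series:
    - {"travel": [0,0,0],"turn": 0}
    - {"travel": [0,0,0],"turn": 0}
    - {"travel": [0,0,0],"turn": 0}
    - {"travel": [0,0,0],"turn": 0}
    - {"travel": [0,0,0],"turn": 0}
  jaw: 0
  newtons: 50

```text
clock: 11.78
position: [0.4841, 0.2774, 0.0381]
tool_rot: [1.983, 2.435, 0.002]
ft_force: [-2.1, -1.3, 5.2]
opening: 0.0431
```

```bash
python3 go.py .4620 -.2895 .15 11.7
```

```text
pos [0.4841 0.2774 0.0381] yaw 11.7 tilt z [ 0.002  0.001 -1.   ] q [-0.08  0.45 -0.63  1.74  0.3   1.05 -0.61] t 11.775
travel [-4.589 -1.135 -0.935] turn -0.0 f [-2.1 -1.3  5.2] open 0.0431
```

Call:
play_rows:
  series:
    - {"travel": [0,0,-0.05],"turn": 0}
    - {"travel": [0,0,-0.25],"turn": 0}
    - {"travel": [0,0,-0.5],"turn": 0}
    - {"travel": [0,0,-0.75],"turn": 0}
    - {"travel": [0,0,-0.95],"turn": 0}

```text
clock: 12.4
position: [0.4835, 0.2769, 0.152]
tool_rot: [1.984, 2.436, 0.0]
ft_force: [-0.4, -0.0, -5.5]
opening: 0.0433
```

Call:
play_rows:
  series:
    - {"travel": [-0.15,-0.04,0],"turn": 0}
    - {"travel": [-0.35,-0.09,0],"turn": 0}
    - {"travel": [-0.57,-0.14,0],"turn": 0}
    - {"travel": [-0.78,-0.19,0],"turn": 0}
    - {"travel": [-1,-0.24,0],"turn": 0}

```text
clock: 13.02
position: [0.4784, 0.1508, 0.149]
tool_rot: [-1.985, -2.434, 0.004]
ft_force: [-0.5, -0.3, -4.6]
opening: 0.0425
```

Call:
play_rows:
  series:
    - {"travel": [-0.25,-0.06,0],"turn": 0}
    - {"travel": [-0.5,-0.12,0],"turn": 0}
    - {"travel": [-0.75,-0.18,0],"turn": 0}
    - {"travel": [-1,-0.24,0],"turn": 0}

```text
clock: 13.52
position: [0.4741, 0.0276, 0.1491]
tool_rot: [-1.985, -2.433, 0.003]
ft_force: [0.5, -0.2, -4.3]
opening: 0.043
```

```bash
python3 go.py .4620 -.2895 .15 11.7
```

```text
pos [0.4741 0.0276 0.1491] yaw 11.6 tilt z [-0.003 -0.    -1.   ] q [ 0.37  0.13 -0.54  1.82  0.07  1.21  0.02] t 13.525
travel [-2.569 -0.629 -0.006] turn -0.001 f [ 0.5 -0.2 -4.3] open 0.043
```

Call:
play_rows:
  series:
    - {"travel": [-0.25,-0.06,0],"turn": 0}
    - {"travel": [-0.5,-0.12,0],"turn": 0}
    - {"travel": [-0.75,-0.18,0],"turn": 0}
    - {"travel": [-1,-0.24,0],"turn": 0}

```text
clock: 14.02
position: [0.4697, -0.0952, 0.1491]
tool_rot: [-1.985, -2.433, 0.002]
ft_force: [0.0, -0.6, -4.8]
opening: 0.0428
```

Call:
play_rows:
  series:
    - {"travel": [-0.25,-0.06,0],"turn": 0}
    - {"travel": [-0.5,-0.12,0],"turn": 0}
    - {"travel": [-0.75,-0.18,0],"turn": 0}
    - {"travel": [-1,-0.24,0],"turn": 0}

```text
clock: 14.52
position: [0.4656, -0.2182, 0.149]
tool_rot: [-1.984, -2.432, 0.002]
ft_force: [0.1, -0.4, -4.1]
opening: 0.0429
```

```bash
python3 go.py .4620 -.2895 .15 11.7
```

```text
pos [ 0.4656 -0.2182  0.149 ] yaw 11.6 tilt z [-0.003  0.001 -1.   ] q [ 0.67  0.2  -0.33  1.73  0.07  1.22  0.52] t 14.525
travel [-0.576 -0.149 -0.009] turn -0.001 f [ 0.1 -0.4 -4.1] open 0.0429
```

Call:
play_rows:
  series:
    - {"travel": [-0.2,-0.05,0],"turn": 0}
    - {"travel": [-0.4,-0.1,0],"turn": 0}
    - {"travel": [-0.55,-0.14,0.05],"turn": 0}
    - {"travel": [-0.55,-0.14,0.2],"turn": 0}
    - {"travel": [-0.55,-0.14,0.35],"turn": 0}

```text
clock: 15.15
position: [0.4636, -0.2845, 0.1069]
tool_rot: [-1.984, -2.434, 0.0]
ft_force: [0.2, -0.1, -4.7]
opening: 0.043
```

```bash
python3 go.py .4620 -.2895 .0375 11.7
```

```text
pos [ 0.4636 -0.2845  0.1069] yaw 11.6 tilt z [-0.001  0.001 -1.   ] q [ 0.73  0.29 -0.28  1.71  0.09  1.15  0.62] t 15.15
travel [-0.039 -0.021  0.578] turn -0.0 f [ 0.2 -0.1 -4.7] open 0.043
```

Call:
play_rows:
  series:
    - {"travel": [-0.03,-0.02,0.1],"turn": 0}
    - {"travel": [-0.03,-0.02,0.25],"turn": 0}
    - {"travel": [-0.03,-0.02,0.4],"turn": 0}
    - {"travel": [-0.03,-0.02,0.5],"turn": 0}
    - {"travel": [-0.03,-0.02,0.5],"turn": 0}

```text
clock: 15.78
position: [0.4625, -0.2879, 0.0476]
tool_rot: [-1.982, -2.434, 0.0]
ft_force: [0.2, 1.2, -3.8]
opening: 0.0429
```

```bash
python3 go.py .4620 -.2895 .0375 11.7;  python3 - <<'E'
from h import *
p,d=read_camera('side'); cv2.imwrite('pics/s2.png',cv2.resize(p[290:410,190:350,::-1],None,fx=4,fy=4,interpolation=cv2.INTER_CUBIC))
E
```

```text
pos [ 0.4625 -0.2879  0.0476] yaw 11.7 tilt z [-0.002  0.001 -1.   ] q [ 0.73  0.36 -0.28  1.77  0.11  1.03  0.61] t 15.775
travel [-0.013 -0.007  0.084] turn -0.0 f [ 0.2  1.2 -3.8] open 0.0429
```

View pics/s2.png

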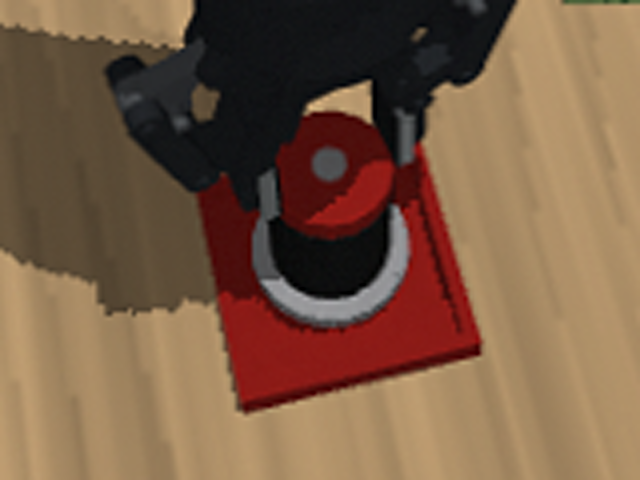

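The roller is held centred over the red tray about 10 mm up. Lowering the rest gently.

Call:
play_rows:
  series:
    - {"travel": [-0.01,0,0.02],"turn": 0}
    - {"travel": [-0.01,0,0.04],"turn": 0}
    - {"travel": [-0.01,0,0.06],"turn": 0}
    - {"travel": [-0.01,0,0.075],"turn": 0}
    - {"travel": [-0.01,0,0.075],"turn": 0}

```text
clock: 16.45
position: [0.4633, -0.2895, 0.0396]
tool_rot: [-1.984, -2.435, -0.0]
ft_force: [0.0, -0.3, -4.0]
opening: 0.0427
```

Call:
play_rows:
  series:
    - {"travel": [0,0,0.008],"turn": 0}
    - {"travel": [0,0,0.015],"turn": 0}
    - {"travel": [0,0,0.02],"turn": 0}
    - {"travel": [0,0,0.02],"turn": 0}

```text
clock: 16.95
position: [0.4636, -0.2901, 0.0382]
tool_rot: [1.984, 2.435, -0.0]
ft_force: [-3.1, 0.9, 4.5]
opening: 0.0428
```

Contact. Releasing.

Call:
play_rows:
  series:
    - {"travel": [0,0,0],"turn": 0}
    - {"travel": [0,0,0],"turn": 0}
    - {"travel": [0,0,0],"turn": 0}
    - {"travel": [0,0,0],"turn": 0}
  jaw: 1

```text
clock: 17.45
position: [0.4635, -0.2896, 0.0374]
tool_rot: [1.984, 2.436, 0.0]
ft_force: [-0.3, 0.6, -0.2]
opening: 0.0855
```

Call:
play_rows:
  series:
    - {"travel": [0,0,-0.1],"turn": 0}
    - {"travel": [0,0,-0.3],"turn": 0}
    - {"travel": [0,0,-0.5],"turn": 0}
    - {"travel": [0,0,-0.75],"turn": 0}
    - {"travel": [0,0,-0.95],"turn": 0}

```text
clock: 18.08
position: [0.4638, -0.2898, 0.1537]
tool_rot: [1.983, 2.434, 0.001]
ft_force: [0.1, -0.2, 0.3]
opening: 0.0854
```

```bash
python3 wl.py w4 red .06 .09;python3 go.py .437 .0075 .15 11.7
```

```text
2361 [274. 209.] [ 462.1 -289.8] [44.8 44.8] 12.2 0.07580192683776021
pos [ 0.4653 -0.2905  0.1569] yaw 11.7 tilt z [ 0.005 -0.003 -1.   ] q [ 0.74  0.25 -0.28  1.65  0.08  1.25  0.64] t 18.125
travel [2.48  0.272 0.048] turn -0.0 f [1.3 0.3 2.9] open 0.0851
```

View pics/w4.png

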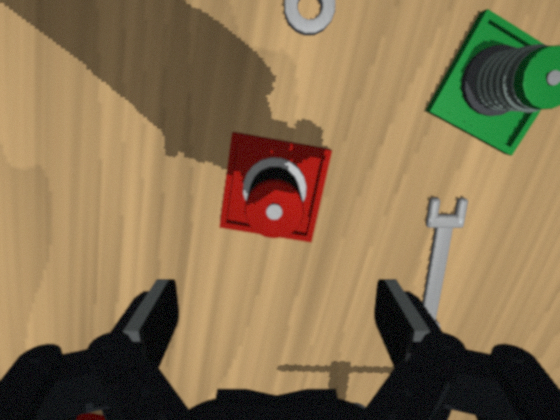

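Call:
play_rows:
  series:
    - {"travel": [0.25,0.03,0],"turn": 0}
    - {"travel": [0.5,0.06,0],"turn": 0}
    - {"travel": [0.75,0.08,0],"turn": 0}
    - {"travel": [1,0.11,0],"turn": 0}

```text
clock: 18.62
position: [0.452, -0.1685, 0.152]
tool_rot: [1.984, 2.435, 0.0]
ft_force: [0.4, -0.3, -0.3]
opening: 0.0856
```

Call:
play_rows:
  series:
    - {"travel": [0.25,0.03,0],"turn": 0}
    - {"travel": [0.5,0.06,0],"turn": 0}
    - {"travel": [0.75,0.08,0],"turn": 0}
    - {"travel": [0.9,0.1,0],"turn": 0}
    - {"travel": [0.9,0.1,0],"turn": 0}

```text
clock: 19.25
position: [0.4422, -0.0604, 0.1518]
tool_rot: [1.981, 2.437, 0.0]
ft_force: [-0.1, -0.8, -0.1]
opening: 0.0852
```

```bash
python3 go.py .437 .0075 .15 11.7; python3 wl.py w5 blue .06 .09;python3 go.py .437 .0075 .15 11.7
```

```text
pos [ 0.4422 -0.0604  0.1518] yaw 11.8 tilt z [ 0.001 -0.    -1.   ] q [ 0.52  0.05 -0.46  1.89  0.03  1.21  0.25] t 19.25
travel [0.563 0.073 0.015] turn 0.001 f [-0.1 -0.8 -0.1] open 0.0852
1533 [288. 117.] [435.9   8. ] [31.5 32.2] 12.0 0.07600282126107713
pos [ 0.4422 -0.0617  0.1517] yaw 11.7 tilt z [ 0.001 -0.    -1.   ] q [ 0.52  0.05 -0.46  1.89  0.03  1.21  0.25] t 19.3
travel [0.573 0.075 0.014] turn -0.0 f [ 0.1 -0.7  0.7] open 0.085
```

View pics/w5.png

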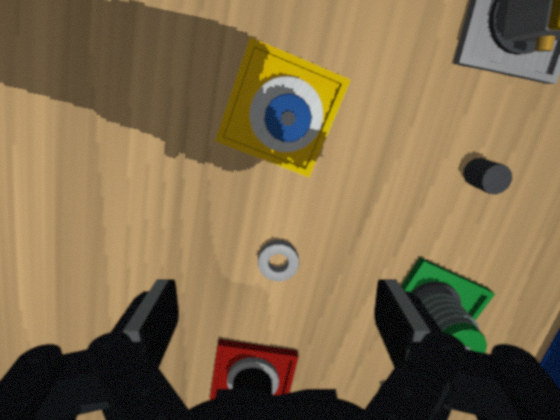

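Call:
play_rows:
  series:
    - {"travel": [0.2,0.02,0],"turn": 0}
    - {"travel": [0.4,0.05,0.05],"turn": 0}
    - {"travel": [0.577,0.07,0.15],"turn": 0}
    - {"travel": [0.577,0.07,0.25],"turn": 0}
    - {"travel": [0.577,0.07,0.3],"turn": 0}

```text
clock: 19.92
position: [0.436, 0.0066, 0.1145]
tool_rot: [-1.986, -2.433, 0.001]
ft_force: [-0.4, -0.5, 0.6]
opening: 0.0851
```

```bash
python3 go.py .4362 .008 .04 11.7
```

```text
pos [0.436  0.0066 0.1145] yaw 11.6 tilt z [-0.001 -0.    -1.   ] q [ 0.43  0.07 -0.54  1.96  0.04  1.12  0.08] t 19.925
travel [0.011 0.004 0.621] turn -0.001 f [-0.4 -0.5  0.6] open 0.0851
```

Call:
play_rows:
  series:
    - {"travel": [0,0,0.15],"turn": 0}
    - {"travel": [0,0,0.33],"turn": 0}
    - {"travel": [0,0,0.5],"turn": 0}
    - {"travel": [0,0,0.62],"turn": 0}
    - {"travel": [0,0,0.62],"turn": 0}

```text
clock: 20.55
position: [0.4355, 0.0076, 0.0401]
tool_rot: [-1.984, -2.433, 0.002]
ft_force: [-0.4, 0.3, 0.4]
opening: 0.0858
```

```bash
python3 go.py .4362 .008 .04 11.7
```

```text
pos [0.4355 0.0076 0.0401] yaw 11.6 tilt z [-0.002  0.    -1.   ] q [ 0.41  0.18 -0.54  2.04  0.11  0.95  0.02] t 20.55
travel [0.003 0.006 0.001] turn -0.001 f [-0.4  0.3  0.4] open 0.0858
```

Call:
play_rows:
  series:
    - {"travel": [0,0,0],"turn": 0}
    - {"travel": [0,0,0],"turn": 0}
    - {"travel": [0,0,0],"turn": 0}
    - {"travel": [0,0,0],"turn": 0}
    - {"travel": [0,0,0],"turn": 0}
  jaw: 0
  newtons: 50

```text
clock: 21.18
position: [0.4365, 0.0082, 0.0419]
tool_rot: [1.983, 2.435, 0.0]
ft_force: [-2.3, 0.4, 7.9]
opening: 0.0303
```

```bash
python3 go.py .4845 .273 .15 11.7
```

```text
pos [0.4365 0.0082 0.0419] yaw 11.7 tilt z [ 0.001 -0.    -1.   ] q [ 0.41  0.17 -0.54  2.04  0.11  0.95  0.02] t 21.175
travel [ 2.08   0.838 -0.902] turn -0.0 f [-2.3  0.4  7.9] open 0.0303
```

Call:
play_rows:
  series:
    - {"travel": [0,0,-0.05],"turn": 0}
    - {"travel": [0,0,-0.25],"turn": 0}
    - {"travel": [0,0,-0.5],"turn": 0}
    - {"travel": [0,0,-0.75],"turn": 0}
    - {"travel": [0,0,-0.92],"turn": 0}

```text
clock: 21.8
position: [0.4363, 0.0083, 0.1528]
tool_rot: [1.983, 2.435, 0.001]
ft_force: [0.6, 0.3, -2.9]
opening: 0.03
```

Call:
play_rows:
  series:
    - {"travel": [0.15,0.06,0],"turn": 0}
    - {"travel": [0.35,0.14,0],"turn": 0}
    - {"travel": [0.57,0.23,0],"turn": 0}
    - {"travel": [0.78,0.31,0],"turn": 0}
    - {"travel": [1,0.4,0],"turn": 0}

```text
clock: 22.42
position: [0.4587, 0.1361, 0.1513]
tool_rot: [-1.984, -2.435, 0.001]
ft_force: [0.3, 0.2, -3.1]
opening: 0.0297
```

Call:
play_rows:
  series:
    - {"travel": [0.25,0.1,0],"turn": 0}
    - {"travel": [0.5,0.2,0],"turn": 0}
    - {"travel": [0.75,0.3,0],"turn": 0}
    - {"travel": [1,0.4,0],"turn": 0}
    - {"travel": [1,0.4,0],"turn": 0}

```text
clock: 23.05
position: [0.4806, 0.2657, 0.1512]
tool_rot: [-1.977, -2.438, -0.001]
ft_force: [-0.5, -0.6, -2.8]
opening: 0.0297
```

```bash
python3 go.py .4845 .273 .0415 11.7
```

```text
pos [0.4806 0.2657 0.1512] yaw 11.9 tilt z [-0.001  0.002 -1.   ] q [ 0.02  0.33 -0.72  1.63  0.22  1.27 -0.53] t 23.05
travel [0.051 0.045 0.915] turn 0.001 f [-0.5 -0.6 -2.8] open 0.0297
```

Call:
play_rows:
  series:
    - {"travel": [0.05,0.035,0.15],"turn": 0}
    - {"travel": [0.05,0.035,0.35],"turn": 0}
    - {"travel": [0.05,0.035,0.58],"turn": 0}
    - {"travel": [0.05,0.035,0.76],"turn": 0}
    - {"travel": [0.05,0.035,0.83],"turn": 0}

```text
clock: 23.68
position: [0.4836, 0.2676, 0.0494]
tool_rot: [-1.985, -2.434, 0.005]
ft_force: [0.0, -0.1, -2.7]
opening: 0.0296
```

```bash
python3 go.py .4845 .273 .0415 11.7;  python3 - <<'E'
from h import *
p,d=read_camera('side'); cv2.imwrite('pics/s3.png',cv2.resize(p[70:190,150:310,::-1],None,fx=4,fy=4,interpolation=cv2.INTER_CUBIC))
E
```

```text
pos [0.4836 0.2676 0.0494] yaw 11.6 tilt z [-0.003 -0.002 -1.   ] q [-0.02  0.44 -0.68  1.73  0.31  1.08 -0.6 ] t 23.675
travel [0.042 0.017 0.066] turn -0.001 f [ 0.  -0.1 -2.7] open 0.0296
```

View pics/s3.png

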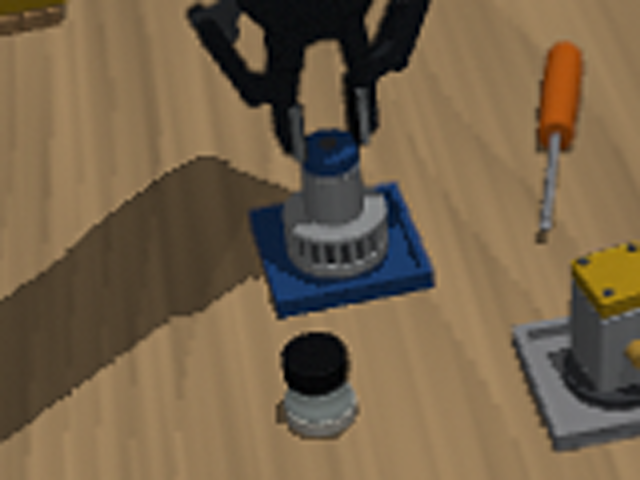

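Call:
play_rows:
  series:
    - {"travel": [0.02,0.01,0.01],"turn": 0}
    - {"travel": [0.03,0.01,0.02],"turn": 0}
    - {"travel": [0.03,0.01,0.03],"turn": 0}
    - {"travel": [0.03,0.01,0.03],"turn": 0}

```text
clock: 24.22
position: [0.4851, 0.2732, 0.0484]
tool_rot: [1.984, 2.436, 0.001]
ft_force: [-0.4, -0.0, -3.9]
opening: 0.0295
```

```bash
python3 go.py .4845 .273 .0415 11.7
```

```text
pos [0.4851 0.2732 0.0484] yaw 11.7 tilt z [ 0.  0. -1.] q [-0.03  0.45 -0.68  1.73  0.32  1.07 -0.61] t 24.225
travel [-0.001 -0.006  0.058] turn -0.0 f [-0.4 -0.  -3.9] open 0.0295
```

Call:
play_rows:
  series:
    - {"travel": [0,0,0.015],"turn": 0}
    - {"travel": [0,0,0.03],"turn": 0}
    - {"travel": [0,0,0.045],"turn": 0}
    - {"travel": [0,0,0.05],"turn": 0}
    - {"travel": [0,0,0.05],"turn": 0}

```text
clock: 24.85
position: [0.485, 0.2733, 0.0423]
tool_rot: [-1.984, -2.436, -0.0]
ft_force: [-0.0, -0.3, -1.9]
opening: 0.0299
```

Call:
play_rows:
  series:
    - {"travel": [0,0,0.008],"turn": 0}
    - {"travel": [0,0,0.012],"turn": 0}
    - {"travel": [0,0,0.012],"turn": 0}

```text
clock: 25.22
position: [0.4851, 0.2735, 0.0421]
tool_rot: [1.983, 2.435, 0.001]
ft_force: [-5.2, -2.7, 11.4]
opening: 0.0296
```

Contact (about 14 N). Releasing.

Call:
play_rows:
  series:
    - {"travel": [0,0,-0.005],"turn": 0}
    - {"travel": [0,0,-0.005],"turn": 0}

```text
clock: 25.48
position: [0.4851, 0.2734, 0.0421]
tool_rot: [1.984, 2.435, 0.001]
ft_force: [-4.4, -1.8, 7.7]
opening: 0.03
```

Call:
play_rows:
  series:
    - {"travel": [0,0,0],"turn": 0}
    - {"travel": [0,0,0],"turn": 0}
    - {"travel": [0,0,0],"turn": 0}
    - {"travel": [0,0,0],"turn": 0}
  jaw: 1

```text
clock: 25.98
position: [0.4851, 0.2732, 0.0413]
tool_rot: [-1.984, -2.436, -0.0]
ft_force: [-0.0, -0.1, 0.1]
opening: 0.0851
```

Call:
play_rows:
  series:
    - {"travel": [0,0,-0.1],"turn": 0}
    - {"travel": [0,0,-0.3],"turn": 0}
    - {"travel": [0,0,-0.5],"turn": 0}
    - {"travel": [0,0,-0.75],"turn": 0}
    - {"travel": [0,0,-0.95],"turn": 0}

```text
clock: 26.6
position: [0.4852, 0.2736, 0.1576]
tool_rot: [1.983, 2.435, 0.003]
ft_force: [-0.3, 0.2, -0.7]
opening: 0.0853
```

```bash
python3 wl.py w6 blue .06 .09;python3 go.py .6166 .1306 .15 12.3
```

```text
1230 [275. 207.] [484.2 274. ] [31.3 33. ] 25.8 0.07572832782158936
pos [0.4865 0.2746 0.1608] yaw 11.7 tilt z [ 0.005  0.003 -1.   ] q [ 0.    0.34 -0.72  1.6   0.23  1.29 -0.55] t 26.65
travel [-1.395  0.818  0.092] turn -0.003 f [-0.1  1.   2.7] open 0.0854
```

View pics/w6.png

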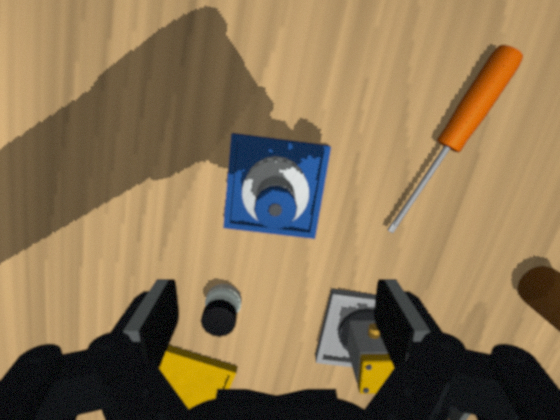

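Call:
play_rows:
  series:
    - {"travel": [-0.2,0.12,0],"turn": 0}
    - {"travel": [-0.45,0.27,0],"turn": 0}
    - {"travel": [-0.7,0.42,0],"turn": 0}
    - {"travel": [-0.9,0.54,0],"turn": 0}

```text
clock: 27.15
position: [0.5714, 0.1792, 0.1559]
tool_rot: [1.985, 2.434, 0.001]
ft_force: [1.2, -1.0, -0.3]
opening: 0.0855
```

Call:
play_rows:
  series:
    - {"travel": [-0.25,0.15,0],"turn": 0}
    - {"travel": [-0.49,0.29,0],"turn": 0}
    - {"travel": [-0.49,0.29,0.15],"turn": -0.002}
    - {"travel": [-0.49,0.29,0.25],"turn": -0.002}
    - {"travel": [-0.49,0.29,0.25],"turn": -0.002}

```text
clock: 27.78
position: [0.6147, 0.1311, 0.1241]
tool_rot: [-1.973, -2.442, 0.003]
ft_force: [0.3, 0.2, 0.2]
opening: 0.0855
```

```bash
python3 go.py .6166 .1306 .035 12.3
```

```text
pos [0.6147 0.1311 0.1241] yaw 12.1 tilt z [-0.003  0.    -1.   ] q [ 0.17  0.51 -0.62  1.44  0.3   1.29 -0.26] t 27.775
travel [-0.008  0.016  0.743] turn -0.001 f [0.3 0.2 0.2] open 0.0855
```

Call:
play_rows:
  series:
    - {"travel": [-0.01,0.01,0.18],"turn": 0}
    - {"travel": [-0.01,0.01,0.38],"turn": 0}
    - {"travel": [-0.01,0.01,0.58],"turn": 0}
    - {"travel": [-0.01,0.01,0.74],"turn": 0}
    - {"travel": [-0.01,0.01,0.74],"turn": 0}

```text
clock: 28.4
position: [0.6165, 0.1293, 0.0353]
tool_rot: [-1.974, -2.441, 0.003]
ft_force: [-0.3, 0.1, -0.0]
opening: 0.0853
```

```bash
python3 go.py .6166 .1306 .035 12.3
```

```text
pos [0.6165 0.1293 0.0353] yaw 12.1 tilt z [-0.003 -0.    -1.   ] q [ 0.16  0.59 -0.59  1.53  0.35  1.13 -0.29] t 28.4
travel [0.011 0.003 0.003] turn -0.001 f [-0.3  0.1 -0. ] open 0.0853
```

Call:
play_rows:
  series:
    - {"travel": [0,0,0],"turn": 0}
    - {"travel": [0,0,0],"turn": 0}
    - {"travel": [0,0,0],"turn": 0}
    - {"travel": [0,0,0],"turn": 0}
    - {"travel": [0,0,0],"turn": 0}
  jaw: 0
  newtons: 50

```text
clock: 29.02
position: [0.6182, 0.1292, 0.0379]
tool_rot: [1.976, 2.441, 0.002]
ft_force: [-2.9, -0.9, 6.6]
opening: 0.0387
```

Call:
play_rows:
  series:
    - {"travel": [0,0,-0.05],"turn": 0}
    - {"travel": [0,0,-0.25],"turn": 0}
    - {"travel": [0,0,-0.5],"turn": 0}
    - {"travel": [0,0,-0.75],"turn": 0}
    - {"travel": [0,0,-0.95],"turn": 0}

```text
clock: 29.65
position: [0.6176, 0.129, 0.1516]
tool_rot: [-1.976, -2.442, -0.0]
ft_force: [0.3, 0.4, -5.2]
opening: 0.0382
```

```bash
python3 go.py .4325 .0105 .15 12.3
```

```text
pos [0.6176 0.129  0.1516] yaw 12.0 tilt z [-0.  0. -1.] q [ 0.18  0.49 -0.62  1.4   0.29  1.34 -0.24] t 29.65
travel [-0.644 -1.714  0.014] turn -0.002 f [ 0.3  0.4 -5.2] open 0.0382
```

Call:
play_rows:
  series:
    - {"travel": [-0.06,-0.15,0],"turn": 0}
    - {"travel": [-0.13,-0.35,0],"turn": 0}
    - {"travel": [-0.21,-0.57,0],"turn": 0}
    - {"travel": [-0.3,-0.8,0],"turn": 0}
    - {"travel": [-0.36,-0.95,0],"turn": 0}

```text
clock: 30.28
position: [0.5137, 0.0621, 0.1503]
tool_rot: [-1.977, -2.441, 0.002]
ft_force: [-0.0, -0.4, -4.4]
opening: 0.0383
```

Call:
play_rows:
  series:
    - {"travel": [-0.08,-0.22,0],"turn": 0}
    - {"travel": [-0.16,-0.44,0],"turn": 0}
    - {"travel": [-0.24,-0.64,0],"turn": 0}
    - {"travel": [-0.28,-0.75,0],"turn": 0}
    - {"travel": [-0.28,-0.75,0],"turn": 0}

```text
clock: 30.9
position: [0.4338, 0.0109, 0.1507]
tool_rot: [1.977, 2.44, -0.001]
ft_force: [0.5, 0.2, -5.1]
opening: 0.0386
```

```bash
python3 go.py .432 .0107 .0375 12
```

```text
pos [0.4338 0.0109 0.1507] yaw 12.0 tilt z [ 0.    -0.001 -1.   ] q [ 0.52  0.03 -0.63  1.91  0.02  1.2   0.1 ] t 30.9
travel [ 0.002 -0.015  0.943] turn -0.0 f [ 0.5  0.2 -5.1] open 0.0386
```

Call:
play_rows:
  series:
    - {"travel": [0,-0.01,0.15],"turn": 0}
    - {"travel": [0,-0.01,0.35],"turn": 0}
    - {"travel": [0,-0.01,0.58],"turn": 0}
    - {"travel": [0,-0.01,0.78],"turn": 0}
    - {"travel": [0,-0.01,0.85],"turn": 0}

```text
clock: 31.52
position: [0.4327, 0.0121, 0.0474]
tool_rot: [-1.974, -2.441, 0.0]
ft_force: [-0.3, -0.4, -3.5]
opening: 0.0382
```

```bash
python3 - <<'E'
from h import *
p,d=read_camera('side'); cv2.imwrite('pics/s4.png',cv2.resize(p[150:270,150:310,::-1],None,fx=4,fy=4,interpolation=cv2.INTER_CUBIC))
E
python3 go.py .432 .0107 .0375 12
```

```text
pos [0.4326 0.0119 0.0471] yaw 12.1 tilt z [-0.002  0.001 -1.   ] q [ 0.49  0.17 -0.63  2.04  0.12  0.97  0.01] t 31.575
travel [-0.009 -0.007  0.08 ] turn 0.0 f [-0.2 -0.5 -4.5] open 0.0383
```

View pics/s4.png

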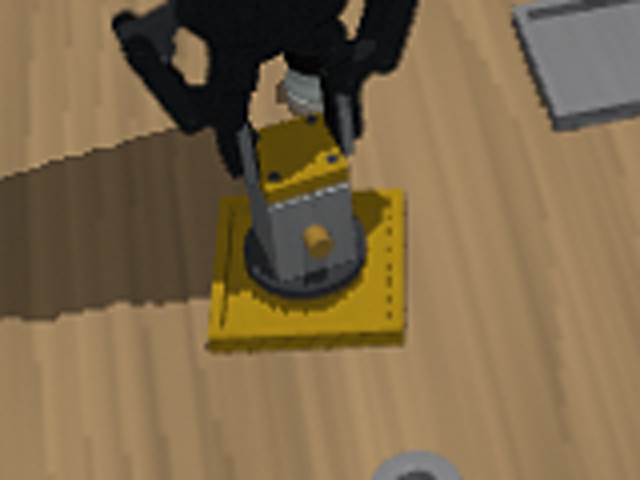

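The valve hangs centred over the yellow tray about 10 mm up, foot at about (305,250) in the enlargement and clear of the walls.

Call:
play_rows:
  series:
    - {"travel": [0,0,0.015],"turn": 0}
    - {"travel": [0,0,0.03],"turn": 0}
    - {"travel": [0,0,0.045],"turn": 0}
    - {"travel": [0,0,0.06],"turn": 0}
    - {"travel": [0,0,0.06],"turn": 0}

```text
clock: 32.2
position: [0.4329, 0.0111, 0.0413]
tool_rot: [-1.977, -2.442, 0.0]
ft_force: [-0.2, -0.1, -4.3]
opening: 0.0382
```

Call:
play_rows:
  series:
    - {"travel": [0,0,0.005],"turn": 0}
    - {"travel": [0,0,0.01],"turn": 0}
    - {"travel": [0,0,0.01],"turn": 0}

```text
clock: 32.58
position: [0.433, 0.0112, 0.0401]
tool_rot: [-1.976, -2.442, -0.0]
ft_force: [-1.7, -0.1, -4.2]
opening: 0.0379
```

Call:
play_rows:
  series:
    - {"travel": [0,0,0.005],"turn": 0}
    - {"travel": [0,0,0.01],"turn": 0}
    - {"travel": [0,0,0.01],"turn": 0}

```text
clock: 32.95
position: [0.433, 0.0112, 0.0389]
tool_rot: [-1.976, -2.442, -0.0]
ft_force: [-0.3, -0.6, -3.2]
opening: 0.038
```

Call:
play_rows:
  series:
    - {"travel": [0,0,0.005],"turn": 0}
    - {"travel": [0,0,0.01],"turn": 0}
    - {"travel": [0,0,0.01],"turn": 0}

```text
clock: 33.33
position: [0.4331, 0.0112, 0.0379]
tool_rot: [1.976, 2.442, 0.0]
ft_force: [-1.2, -0.4, -0.2]
opening: 0.0383
```

Call:
play_rows:
  series:
    - {"travel": [0,0,0.004],"turn": 0}
    - {"travel": [0,0,0.004],"turn": 0}

```text
clock: 33.58
position: [0.4331, 0.0111, 0.0378]
tool_rot: [1.976, 2.442, -0.0]
ft_force: [-5.0, -0.2, 6.2]
opening: 0.0385
```

Call:
play_rows:
  series:
    - {"travel": [0,0,0],"turn": 0}
    - {"travel": [0,0,0],"turn": 0}
    - {"travel": [0,0,0],"turn": 0}
    - {"travel": [0,0,0],"turn": 0}
  jaw: 1

```text
clock: 34.08
position: [0.4331, 0.0112, 0.0373]
tool_rot: [1.976, 2.442, 0.0]
ft_force: [0.8, -0.3, 0.3]
opening: 0.0853
```

Call:
play_rows:
  series:
    - {"travel": [0,0,-0.1],"turn": 0}
    - {"travel": [0,0,-0.3],"turn": 0}
    - {"travel": [0,0,-0.5],"turn": 0}
    - {"travel": [0,0,-0.75],"turn": 0}
    - {"travel": [0,0,-0.95],"turn": 0}

```text
clock: 34.7
position: [0.4333, 0.0114, 0.1533]
tool_rot: [1.975, 2.441, 0.001]
ft_force: [-0.1, -1.3, 0.4]
opening: 0.0849
```

Call:
play_rows:
  series:
    - {"travel": [-0.2,0.1,-0.1],"turn": 0}
    - {"travel": [-0.4,0.2,-0.2],"turn": 0}
    - {"travel": [-0.6,0.3,-0.3],"turn": 0}
    - {"travel": [-0.8,0.4,-0.4],"turn": 0}
    - {"travel": [-0.8,0.4,-0.4],"turn": 0}

```text
clock: 35.33
position: [0.5011, -0.0745, 0.2006]
tool_rot: [1.979, 2.438, 0.002]
ft_force: [-0.1, -0.2, 0.2]
opening: 0.0855
```

```bash
python3 - <<'E'
from h import *
for n in ['scene','side']:
    p,d=read_camera(n); cv2.imwrite(f'pics/{n}9.png',p[:,:,::-1]); np.savez(f'{n}0.npz',p=p,d=d)
E
python3 m.py | grep -v 'blue .* 8[0-9][0-9]\.'; python3 m2.py|grep steel; python3 go.py .4 0 .2 12
```

```text
scene red cap 180 [167. 139.] rect [ 464.  -288.5] [43.7 42.1] 44.5 z 0.0757
scene red tray 397 [173. 161.] rect [ 461.6 -289.1] [94.3 91.9] 2.1 z 0.0094
scene blue cap 131 [412. 212.] rect [486.5 274.1] [30.3 29.5] 34.2 z 0.0766
scene blue tray 638 [401. 232.] rect [485.4 273.9] [92.1 90.9] 4.3 z 0.0059
scene blue tray 136 [167. 337.] rect [851.1 -98.9] [97.4  3. ] 0.0 z 0.0091
scene yellow cap 255 [296. 162.] rect [433.2  13.4] [39.3 38.9] 12.5 z 0.0762
scene yellow tray 667 [294. 184.] rect [432.  12.] [92.3 93.8] 80.6 z 0.007
scene green cap 297 [186. 214.] rect [ 634.9 -152. ] [41.6 39.9] 15.0 z 0.0763
scene green tray 797 [189. 238.] rect [ 638.8 -156.2] [93.  92.6] 76.2 z 0.0063
scene floor z 0.0005583794567596279
side red cap 700 [272. 337.] rect [ 462.4 -291.9] [44.6 44.8] 27.7 z 0.076
side red tray 1880 [273. 363.] rect [ 461.8 -291.9] [93.8 93.1] 1.4 z 0.0055
side blue cap 30 [228. 108.] rect [476.4 274.7] [29.9  8.3] 70.2 z 0.0756
side blue tray 226 [249. 135.] rect [519.3 262.1] [86.5 40.6] 73.1 z 0.0069
side blue tray 100 [221. 141.] rect [448.8 246.4] [18.4 48.8] 4.8 z 0.0065
side yellow cap 247 [223. 193.] rect [431.1  10.6] [37.3 41.4] 12.1 z 0.0758
side yellow tray 783 [229. 220.] rect [430.8   8.8] [93.5 91.6] 80.2 z 0.0051
side green cap 445 [356. 243.] rect [ 633.3 -155.7] [43.2 41.9] 65.3 z 0.0755
side green tray 1312 [357. 272.] rect [ 636.9 -159.1] [93.1 92.3] 76.3 z 0.0058
side floor z 0.0003342087073598399
scene steel 1972 [323.44219067 262.69929006] [616. 131.] [94. 93.] 2
side steel 1370 [303.58540146 163.03649635] [617. 136.] [ 96. 111.] 2
pos [ 0.4998 -0.0721  0.1995] yaw 12.0 tilt z [ 0.     0.001 -1.   ] q [ 0.59  0.16 -0.56  1.67  0.09  1.33  0.22] t 35.425
travel [ 0.761 -0.688 -0.004] turn 0.0 f [ 0.3  0.1 -0.3] open 0.0855
```

View pics/side9.png

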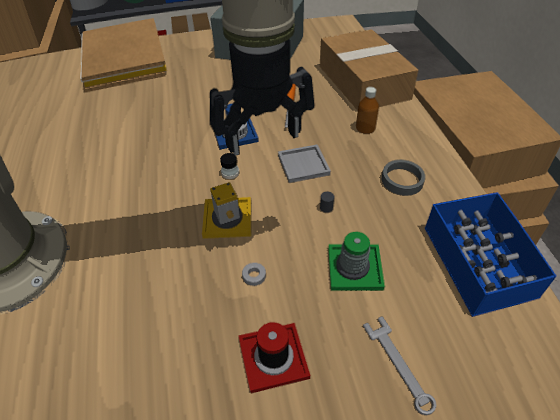

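View pics/scene9.png

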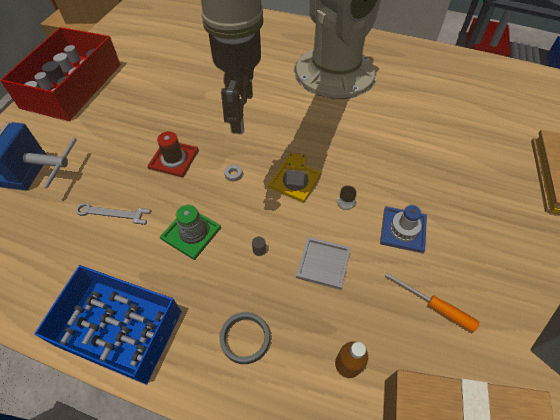

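All four units stand in their own trays and the steel tray is empty. The arm is clear of everything.

```bash
python3 -c "
from rig import *
print(finish_job())"
```

```text
the job is handed in; nothing more can be done
None
```

The three misplaced units are now in the trays matching their caps, and the job was handed in at about 35 s on the clock. I parked the valve in the steel tray, moved the roller from blue to red and the pulley from yellow to blue, then moved the valve from steel to yellow. Each unit was lowered until the wrist force showed contact, and only then released.

**Last checks:**
- **Position:** the three moved caps are within about 3 mm of their tray centres.
- **Upright:** all four cap tops read about 76 mm high, which is what a unit flat on the tray floor should give.
- **Steel tray:** it is empty.
- **Motor:** it stands where it was, within 0.5 mm of the first measurement.
- **Gripper:** it is open and clear of everything. Wrist forces in the readings stayed below about 15 N.

**Disagreements:**
- The scene and side cameras differed by 2–4 mm throughout.
- In the last side view the gripper partly hid the pulley and blue tray, so that cap reading is off by about 10 mm. I relied on the scene view, and on the wrist view taken just after release. Both put the pulley within about 1.5 mm of the tray centre.
- The side view measured the steel tray's outline too long, so I used the scene value.

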